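Bolt the mould clamp against its spring catch

TASK

Bolt down the clamp frame of the plaster mould: press the long spring catch bar fully down with one fingertip and, keeping it held down all the way, push the bolt's upright lug with the other fingertip until the bolt is fully home in its keeper. Then lift off so that the catch springs back up and locks the bolt. Leave the pots and tools that stand around where they are.

Things in the scene. Friction and masses are not known exactly. Their poses are not given: they have to be found in the camera images.
- catch_bar (a point): Centre of the top of the spring catch bar: flat steel, 115 mm long (its y), 26 mm wide (x), 8 mm thick, top 86 mm above the table when up. It may be pressed anywhere along it and a fingertip can slide along it. Axes: x from the bar towards the bolt, y the way the bolt slides home, z up. It lies parallel to the bolt, 60 mm away between centre lines, with nothing between them above 64 mm.
- bolt_lug (a point): Centre of the top of the bolt's upright steel lug: 26 mm wide (x), 10 mm thick (y), 40 mm high, top 104 mm above the table (bolt's own top 64 mm, its guides 67.5 mm). y is the way it slides home: push its rear (-y) face. With the bolt back the lug is 60 mm along x and 2.5 mm behind (-y) the catch bar's centre. It moves with the bolt.
- bolt (a joint): How far the bolt has been slid (m): 0 fully back, 0.046 fully home, at its end stop with its nose through the keeper on the mould frame. About 3 N slide it and it stays where it is left. With the catch bar up, a tongue stops the teeth on the bolt's side; it is free once the bar is 6 mm or more down.
- catch (a joint): How far the catch bar is pressed straight down (m): 0 up, 0.010 fully down on a hard stop. The spring takes about 5 N to start and 9 N at the bottom, and lifts the bar again by itself when it is let go.
- clamp: The mould clamp, fixed to the table: a plywood board 170 by 420 mm and 18 mm thick, on it a steel plinth (top 40 mm high) with the bolt and the catch, and beyond them along y a plaster mould under a hinged steel frame (at most 50 mm high). Origin on the table, midway between the catch bar (at x -30 mm) and the bolt (at x +30 mm); y is the way the bolt slides home, z up. The board reaches from y -120 to +300 mm.
- cup: Bystander: raw clay cup, 76 mm across, 80 mm high, origin under its centre.
- mug: Bystander: raw clay mug with a handle, 76 mm across, 85 mm high, origin under its centre.
- lidded_pot: Bystander: grey pot with a pale lid, 86 mm across, 72 mm high, origin under its centre.
- brush: Bystander: brush 170 mm long, lying along its own x, origin near its middle, on the table.
- rib: Bystander: flat wooden rib 35 by 100 by 8 mm, origin under its centre.
- slip_bowl: Bystander: white bowl 120 mm across, 60 mm high, origin under its centre.
- turned_stem: Bystander: turned clay stem 96 mm across, 120 mm high, origin under its centre.

How it is judged:
On the way, in this order (a step that is already met when the one before it is completed fails the run):
1. the catch bar is pressed down while the bolt is still back (value of joint catch above 0.006 m and value of joint bolt below 0.004 m), for 0.1 s.
2. the bolt is fully home with the catch bar still held down (value of joint bolt above 0.042 m and value of joint catch above 0.005 m), for 0.1 s.
At the end, for the whole second after the job is handed in: The bolt is home (slid at least 42 of its 46 mm) and at rest, the catch bar is up again (within 2 mm), and no bystander has moved more than 20 mm (value of joint bolt above 0.042 m and value of joint catch below 0.002 m and velocity of joint bolt below 0.005 m/s and distance of each of cup, mug, lidded_pot, brush, rib, slip_bowl, turned_stem from where it was at the start of the episode below 0.02 m); the robot touches nothing.
It fails at once if a pot or tool that stands around is moved or lifted (distance of any of cup, mug, lidded_pot, brush, rib, slip_bowl, turned_stem from where it was at the start of the episode above 0.02 m).
It fails at once if the catch is let up while the bolt is part of the way along (value of joint bolt between 0.008 and 0.036 m and value of joint catch below 0.003 m).
It also fails if it takes over 35 s, if anything falls off the work surface, if the arm or the gripper's body presses on something with over 40 N, if the wrist force passes 120 N, or if a joint passes its speed limit or range.

ROBOT

A 6-joint arm with a two-finger parallel gripper is mounted at the origin on the work surface. World frame = base frame: x ahead of the robot, y to its left, z up, the work surface at z = 0. Lengths are in m, angles in rad, forces in N, time in s.
With the tool pointing down it reaches from about 0.4 to 0.825 m from the base axis. Payload 7 kg.
Tool frame: the origin (TCP) lies on the centre line of the jaws, within the pads' length; the fingertips stand 25 mm ahead of it and the grasp point (between the pads) lies 6 mm ahead of it; z points along the fingers, y is the line along which they close (so a half turn about z gives the same grasp; the last joint's range is limited). The gripper opens to 88 mm and grips with 3 to 60 N. Pads are 19 mm wide; open, the fingers measure 130 mm over their backs; the gripper's body (78 mm by 193 mm) begins 47 mm behind the grasp point.
Start: joints at [1.622, 0.359, 0.012, 0, -1.224, -0.288], TCP at [0.158, 0.656, 0.252] pointing down, gripper open.
Joint ranges: [-3.07, 3.07], [-1.43, 2.12], [-1.02, 1.25], [-3.03, 1.67], [-3.05, -0], [-3.03, 3.03]. Speed limits (rad/s): [2.39, 2.39, 3.01, 3.14, 3.14, 3.14].

INTERFACE

Orientations are given as [roll, pitch, yaw] about the fixed x, y, z axes, in that order (R = Rz(yaw) Ry(pitch) Rx(roll)).
In Python, from station import readout, vision, arm gives the robot as it stands. The module is installed in compiled form; this text tells all that it offers.
- The arm moves only by the tool carry_out, never from a script. Its argument "commands" is a list of rows, each an object with "dp": the shift along the tool's x, y, z in m, a list of three; "rotation": the turn, a rotation vector about the tool's x, y, z in degrees, a list of three. In form: [{"dp": [dx, dy, dz], "rotation": [wx, wy, wz]}, ...]. A call has 1 to 8 rows; each row shifts and turns the commanded pose from where the row before left it, along the tool's axes as they then stand; what a row does not reach is not made up. A row lasts 1/8 s, in which the tool goes at most 62.5 mm and 10.7 degrees, less where a joint would pass 70% of its speed; a pose out of reach is approached as far as the arm can. A call with a gripper value outside its range is refused whole. "grip" is the finger opening in m, from 0 to 0.0876, set as the call begins (left out, the last holds). The fingers move at their own pace and stop on an object; "force" is the grip in N (left out, the last holds). Time passes only in rows, so rows that do not move let the fingers close. It gives the time, the measured TCP pose, the force, the opening and the grip force at its end, in the units of the state.
- readout.get_state(): the state, without advancing time (a new reading comes with each control period).
- vision.grab_frame(name): name is "side" or "top" or "wrist"; returns (picture, depth): 384x512x3 uint8, red, green, blue; 384x512 float32, m along the optical axis (not along the pixel's ray), 0 where there is no reading.
- vision.calibration(name): a dict with "fovy" (degrees; the focal length in pixels is half the picture's height over the tangent of half this angle, whatever the lens; pixels are square), "cx", "cy" (the principal point, pixels), "dist" ([k1, k2, p1, p2, k3] as OpenCV has them; the pictures are not rectified), "origin" and "attitude" of the camera in the world; the wrist camera has in their place "mount" (4x4, takes a point from camera to tool coordinates, whose origin is the TCP and whose axes are the flange's). Camera axes: x right, y down, z forward; pixel columns grow to the right and rows downward; lengths in m; the calibration is good to about 2 mm. A picture is of the moment at which its call begins: read the wrist's pose just before it. calibration takes no time and is no camera call.
- arm.job_done(): hands the job in; it is judged then, once.
Trained networks look in the newest picture that a camera, given by its name, has taken for a name from the list of things; names that differ only in an ending like _2 or _b are one class to them, and where a whole thing is asked for, a point or a joint stands for the part that bears it (a point fixed in the world has none). Each returns a list of dicts, best first, with "score" (0 to 1); they miss things now and then, are a little off and sometimes report something else, mostly with a low value. They report only what shows in the picture. A call takes as long as a camera call.
- vision.trace(label, camera): "pixels" (384x512 bool, what is visible of it) and "position" ([row, column] in pixels, amid what is visible of it).
The state is a dict: "t": time; "q": joint angles; "qd": joint speeds; "joint_efforts": joint torques, N m; "eef_pos": TCP position; "ee_rot": TCP orientation; "force": force on the tool from outside, world axes, zero at the start; "moment": the same for the moment, N m; "width": finger opening in m; "gripper_force": force on a finger pad.
Only numpy, scipy, OpenCV 4.12 (cv2) and the standard library are available. Lean on these libraries where they do the work, as an engineer would, in place of code of your own. Each camera call takes 0.05 s, during which the arm holds its last target. There are 200 camera calls.

## Working session

There is one attempt and no reset: what is moved stays moved. The work goes in short steps, Python scripts to look and compute and a tool call to move; the robot and the scene stay as the last step left them, time stands still between calls to the robot, and variables do not carry over. Pictures are saved under pics/ and viewed, at most 10 in all, crops included, and the job is handed in when it is done.

Besides the shell and the picture viewer there is one more tool, called after ">>>" by a JSON object that holds its "api" and its "payload", one argument or row to a line. carry_out: Moves the arm, as the interface text tells. Its arguments: {"type":"object","properties":{"commands":{"type":"array"},"grip":{"type":"number"},"force":{"type":"number"}},"required":["commands"]}

```bash
mkdir -p pics
cat > h.py <<'E'
import numpy as np, cv2
from scipy.spatial.transform import Rotation as R
from station import readout, vision, arm
def cam(name, st=None):
    c=vision.calibration(name); f=192/np.tan(np.radians(c["fovy"])/2)
    K=np.array([[f,0,c["cx"]],[0,f,c["cy"]],[0,0,1]]); d=np.array(c["dist"],float)
    if "mount" in c:
        st=st or readout.get_state(); T=np.eye(4); T[:3,:3]=rot(st["ee_rot"]); T[:3,3]=st["eef_pos"]; T=T@np.array(c["mount"])
    else:
        T=np.eye(4); a=np.array(c["attitude"]); T[:3,:3]=a if a.shape==(3,3) else rot(a); T[:3,3]=c["origin"]
    return K,d,T
def rot(a):
    a=np.array(a,float)
    return a if a.shape==(3,3) else R.from_euler("xyz",a).as_matrix()
def cloud(depth,K,d,T):
    v,u=np.mgrid[:384,:512]; p=cv2.undistortPoints(np.stack([u,v],-1).reshape(-1,1,2).astype(np.float32),K,d).reshape(384,512,2)
    P=np.dstack([p*depth[...,None],depth])@T[:3,:3].T+T[:3,3]
    P[depth<=0]=np.nan
    return P
E
cat > a.py <<'E'
from h import *
st=readout.get_state(); print(st["eef_pos"],st["ee_rot"],st["force"])
for n in ("top","side"):
    K,d,T=cam(n); print(n,vision.calibration(n))
    im,de=vision.grab_frame(n); P=cloud(de,K,d,T); np.savez(n,im=im,P=P)
    cv2.imwrite(f"pics/{n}.png",cv2.cvtColor(im,cv2.COLOR_RGB2BGR))
    for l in "catch_bar bolt_lug clamp cup mug lidded_pot brush rib slip_bowl turned_stem".split():
        for r in vision.trace(l,n)[:2]:
            Q=P[r["pixels"]]; Q=Q[~np.isnan(Q[:,0])]
            print(l,round(r["score"],2),np.round(r["position"]),r["pixels"].sum(),np.round(np.median(Q,0),3) if len(Q) else None,np.round(np.percentile(Q,[3,97],axis=0),3).tolist() if len(Q) else None)
E
python3 a.py
```

```text
[0.15828786 0.65570772 0.25062574] [ 3.13991749e+00 -1.67073174e-04 -2.36920986e-01] [-0.05217277 -0.61231889 -0.29474528]
top {'fovy': 45.98826597264507, 'cx': 255.99016519518855, 'cy': 200.71900919377404, 'dist': array([0.04096861, 0.        , 0.        , 0.        , 0.        ]), 'origin': array([0.2973214 , 0.00212055, 1.50329795]), 'attitude': array([-2.93614327,  0.00534824, -1.55924575])}
catch_bar 0.57 [231. 313.] 322 [ 0.5   -0.168  0.085] [[0.482, -0.224, 0.054], [0.539, -0.121, 0.09]]
bolt_lug 0.68 [260. 293.] 509 [ 0.414 -0.113  0.017] [[0.383, -0.201, -0.001], [0.447, -0.057, 0.023]]
bolt_lug 0.48 [211. 310.] 161 [ 0.562 -0.156  0.064] [[0.547, -0.194, 0.056], [0.576, -0.084, 0.107]]
clamp 0.77 [218. 279.] 6367 [ 0.543 -0.061  0.039] [[0.455, -0.254, 0.013], [0.635, 0.135, 0.085]]
clamp 0.45 [231. 309.] 300 [ 0.5   -0.166  0.085] [[0.482, -0.222, 0.054], [0.537, -0.121, 0.09]]
cup 0.92 [238. 362.] 505 [ 0.483 -0.338  0.029] [[0.447, -0.362, -0.001], [0.512, -0.296, 0.082]]
cup 0.74 [218. 282.] 6373 [ 0.543 -0.061  0.039] [[0.454, -0.253, 0.013], [0.637, 0.134, 0.085]]
mu
[... 1559 characters left out ...]
86]]
mug 0.29 [232. 270.] 3943 [ 0.527 -0.093  0.041] [[0.449, -0.256, 0.007], [0.628, 0.124, 0.088]]
lidded_pot 0.89 [237. 328.] 540 [ 0.653 -0.261  0.071] [[0.623, -0.291, 0.004], [0.701, -0.214, 0.079]]
brush 0.64 [251. 252.] 318 [ 0.415 -0.115  0.019] [[0.386, -0.203, 0.01], [0.447, -0.056, 0.026]]
brush 0.25 [314. 323.] 966 [ 0.45  -0.451  0.029] [[0.382, -0.509, 0.004], [0.486, -0.41, 0.064]]
rib 0.66 [210. 292.] 170 [ 0.695 -0.03   0.009] [[0.679, -0.076, 0.001], [0.714, 0.016, 0.017]]
slip_bowl 0.73 [313. 322.] 984 [ 0.45  -0.451  0.029] [[0.383, -0.511, 0.004], [0.487, -0.409, 0.064]]
turned_stem 0.65 [144. 192.] 503 [0.573 0.515 0.041] [[0.539, 0.485, 0.003], [0.628, 0.594, 0.125]]
```

```bash
cat > b.py <<'E'
from h import *
for n in ("top","side"):
    P=np.load(n+".npz")["P"].reshape(-1,3)
    m=(P[:,0]>.46)&(P[:,0]<.62)&(P[:,1]>-.26)&(P[:,1]<-.05)
    A=P[m&(P[:,2]>.079)&(P[:,2]<.092)&(P[:,0]<.545)]; print(n,"bar",len(A),cv2.minAreaRect(A[:,:2].astype(np.float32)),A.mean(0))
    B=P[m&(P[:,2]>.095)]; print("lug",len(B),B.mean(0),B.min(0),B.max(0))
    L=P[(abs(P[:,0]-.54)<.15)&(abs(P[:,1]+.07)<.25)&(P[:,2]>.012)&(P[:,2]<.024)]
    print("board",len(L))
im=cv2.imread("pics/top.png")[150:290,190:400]; im2=cv2.imread("pics/side.png")[170:310,190:400]
cv2.imwrite("pics/c1.png",cv2.resize(np.hstack([im,im2]),None,fx=1.9,fy=1.9,interpolation=cv2.INTER_CUBIC))
E
python3 b.py
```

```text
top bar 296 ((0.49940359592437744, -0.1721344292163849), (0.11391552537679672, 0.02649208903312683), 80.15442657470703) [ 0.49895317 -0.17220606  0.08514676]
lug 29 [ 0.55722695 -0.18385872  0.10350884] [ 0.54520803 -0.18874412  0.09699103] [ 0.57115609 -0.17856456  0.10980639]
board 2039
side bar 190 ((0.5155850052833557, -0.17234623432159424), (0.11826973408460617, 0.06029070168733597), 81.75010681152344) [ 0.49965851 -0.17266725  0.08664806]
lug 31 [ 0.55265684 -0.18321583  0.10303966] [ 0.49236412 -0.19176979  0.09661413] [ 0.57502983 -0.14896542  0.11355564]
board 1234
```

View pics/c1.png

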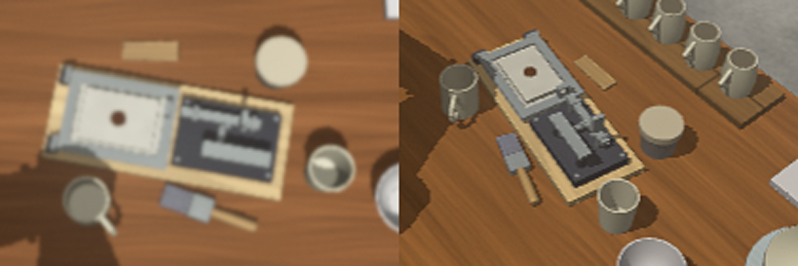

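>>> {"api": "carry_out", "payload": {
  "commands": [
    {"dp":[0.0419,0.0089,0],"rotation":[0,0,3.6]},
    {"dp":[0.0419,0.0089,0],"rotation":[0,0,3.6]},
    {"dp":[0.0419,0.0089,0],"rotation":[0,0,3.6]},
    {"dp":[0.0419,0.0089,0],"rotation":[0,0,3.6]},
    {"dp":[0.0419,0.0089,0],"rotation":[0,0,3.6]},
    {"dp":[0.0419,0.0089,0],"rotation":[0,0,3.6]},
    {"dp":[0.0419,0.0089,0],"rotation":[0,0,3.6]},
    {"dp":[0.0419,0.0089,0],"rotation":[0,0,3.6]}
  ],
  "grip": 0.045
}}

```text
t: 2.1
eef_pos: [0.4259, 0.4456, 0.2516]
ee_rot: [-3.141, 0.0, -0.742]
force: [0.0, 0.2, -0.5]
width: 0.0452
gripper_force: 0.0
```

>>> {"api": "carry_out", "payload": {
  "commands": [
    {"dp":[0.0419,0.0089,0],"rotation":[0,0,3.6]},
    {"dp":[0.0419,0.0089,0],"rotation":[0,0,3.6]},
    {"dp":[0.0419,0.0089,0],"rotation":[0,0,3.6]},
    {"dp":[0.0419,0.0089,0],"rotation":[0,0,3.6]},
    {"dp":[0.0419,0.0089,0],"rotation":[0,0,3.6]},
    {"dp":[0.0419,0.0089,0],"rotation":[0,0,3.6]},
    {"dp":[0.0419,0.0089,0],"rotation":[0,0,3.6]},
    {"dp":[0.0419,0.0089,0],"rotation":[0,0,3.6]}
  ]
}}

```text
t: 3.1
eef_pos: [0.5581, 0.1332, 0.2517]
ee_rot: [-3.141, 0.0, -1.244]
force: [0.8, -0.4, 0.7]
width: 0.0447
gripper_force: 0.0
```

>>> {"api": "carry_out", "payload": {
  "commands": [
    {"dp":[0.0419,0.0089,0],"rotation":[0,0,3.6]},
    {"dp":[0.0419,0.0089,0],"rotation":[0,0,3.6]},
    {"dp":[0.0419,0.0089,0],"rotation":[0,0,3.6]},
    {"dp":[0.0419,0.0089,0],"rotation":[0,0,3.6]},
    {"dp":[0.0419,0.0089,0],"rotation":[0,0,3.6]},
    {"dp":[0.0419,0.0089,0],"rotation":[0,0,3.6]},
    {"dp":[0.0419,0.0089,0],"rotation":[0,0,3.6]},
    {"dp":[0.0419,0.0089,0],"rotation":[0,0,3.6]}
  ]
}}

```text
t: 4.1
eef_pos: [0.5234, -0.2043, 0.2517]
ee_rot: [-3.141, -0.0, -1.747]
force: [1.5, -0.1, -0.6]
width: 0.0453
gripper_force: 0.0
```

Arrived as planned; refine from the wrist camera.

```bash
cat > w.py <<'E'
from h import *
import sys
tag=sys.argv[1]
st=readout.get_state(); K,d,T=cam("wrist",st); im,de=vision.grab_frame("wrist"); P=cloud(de,K,d,T)
cv2.imwrite(f"pics/w{tag}.png",cv2.cvtColor(im,cv2.COLOR_RGB2BGR))
Q=P.reshape(-1,3); m=(Q[:,0]>.46)&(Q[:,0]<.62)&(Q[:,1]>-.27)&(Q[:,1]<-.05)
A=Q[m&(Q[:,2]>.081)&(Q[:,2]<.091)&(Q[:,0]<.535)]
c=cv2.minAreaRect(A[:,:2].astype(np.float32)) if len(A)>9 else None
B=Q[m&(Q[:,2]>.098)&(Q[:,2]<.11)&(Q[:,0]>.53)]
print("bar",len(A),c,np.median(A[:,2])); print("lug",len(B),np.median(B,0),cv2.minAreaRect(B[:,:2].astype(np.float32)))
print(st["eef_pos"],st["ee_rot"],st["t"])
for l in("catch_bar","bolt_lug"):
    for r in vision.trace(l,"wrist")[:2]: print(l,r["score"],r["position"],np.nanmedian(P[r["pixels"]],0))
E
python3 w.py 1
```

```text
bar 1887 ((0.4987374544143677, -0.1831265091896057), (0.09117979556322098, 0.026129325851798058), 80.19746398925781) 0.08586673697201258
lug 234 [ 0.55856838 -0.18521188  0.10379954] ((0.5590657591819763, -0.18478387594223022), (0.009464466013014317, 0.024623800069093704), 79.3433609008789)
[ 0.52337775 -0.20425185  0.25172961] [-3.14116524e+00 -3.26279808e-05 -1.74675233e+00] 4.1
catch_bar 0.74 [204.6, 282.9] [ 0.50084622 -0.17872586  0.08573044]
catch_bar 0.35 [207.6, 231.9] [ 0.55964211 -0.18377124  0.06435193]
bolt_lug 0.56 [210.1, 230.8] [ 0.55962148 -0.18336396  0.0644367 ]
```

View pics/w1.png

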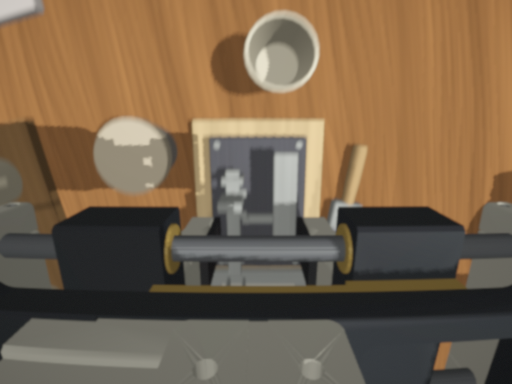

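Run:
```python
from h import *
st=readout.get_state(); K,d,T=cam("wrist",st); im,de=vision.grab_frame("wrist"); P=cloud(de,K,d,T)
q=(P-st["eef_pos"])@rot(st["ee_rot"])
for r in (215,228,240,270,280):
    print(r,[(c,*np.round(q[r,c]*1000).tolist()) for c in (60,100,185,190,197,204,210,232,303,310,318,326,331,420) if q[r,c,2]<.12])
m=(q[...,2]<.06)&(q[...,2]>-.05)&(abs(q[...,1])<.1)
for s in(-1,1):
    F=q[m&(s*q[...,1]>0)&(q[...,2]>.015)]; print(s,len(F),np.percentile(F,[1,50,99],axis=0).round(4).tolist() if len(F) else "")
```

```text
215 [(100, 40.0, -48.0, -56.0), (420, 40.0, 48.0, -55.0)]
228 [(60, 39.0, -54.0, -64.0), (100, 39.0, -43.0, -64.0), (185, 12.0, -38.0, 2.0), (190, 12.0, -36.0, 3.0), (197, 12.0, -32.0, 3.0), (204, 11.0, -29.0, 4.0), (210, 11.0, -26.0, 5.0), (303, 11.0, 24.0, 7.0), (310, 11.0, 27.0, 6.0), (318, 12.0, 31.0, 3.0), (326, 13.0, 34.0, 1.0), (331, 12.0, 38.0, 3.0), (420, 39.0, 43.0, -64.0)]
240 [(60, 35.0, -55.0, -64.0), (100, 36.0, -44.0, -64.0), (185, 32.0, -22.0, -57.0), (190, 33.0, -21.0, -57.0), (197, 32.0, -19.0, -56.0), (204, 32.0, -16.0, -57.0), (210, 32.0, -15.0, -57.0), (232, 33.0, -8.0, -57.0), (303, 32.0, 13.0, -57.0), (310, 32.0, 15.0, -56.0), (318, 33.0, 17.0, -58.0), (326, 33.0, 19.0, -58.0), (331, 32.0, 21.0, -57.0), (420, 36.0, 43.0, -65.0)]
270 [(60, 26.0, -57.0, -64.0), (100, 27.0, -45.0, -64.0), (185, 14.0, -27.0, -42.0), (190, 11.0, -27.0, -37.0), (197, 4.0, -27.0, -26.0), (204, 2.0, -25.0, -21.0), (210, -1.0, -23.0, -16.0), (303, -6.0, 22.0, -7.0), (310, 1.0, 23.0, -21.0), (318, 3.0, 26.0, -24.0), (326, 10.0, 26.0, -36.0), (331, 14.0, 26.0, -42.0), (420, 27.0, 45.0, -65.0)]
280 [(100, 24.0, -45.0, -65.0), (185, 11.0, -27.0, -44.0), (190, 7.0, -27.0, -37.0), (197, -1.0, -27.0, -26.0), (204, -3.0, -25.0, -22.0), (210, -6.0, -23.0, -17.0), (310, -4.0, 23.0, -21.0), (318, -1.0, 26.0, -25.0), (326, 7.0, 26.0, -38.0), (331, 11.0, 26.0, -44.0), (420, 25.0, 44.0, -67.0)]
-1 147 [[0.0004, -0.0384, 0.0151], [0.0109, -0.0262, 0.0184], [0.0126, -0.0227, 0.0253]]
1 144 [[0.0002, 0.0217, 0.0152], [0.011, 0.0249, 0.0186], [0.0125, 0.0374, 0.0259]]
```

>>> {"api": "carry_out", "payload": {
  "commands": [
    {"dp":[0,-0.002,0.03],"rotation":[0,0,-0.2]},
    {"dp":[0,0,0.04],"rotation":[0,0,0]},
    {"dp":[0,0,0.035],"rotation":[0,0,0]},
    {"dp":[0,0,0.02],"rotation":[0,0,0]},
    {"dp":[0,0,0.006],"rotation":[0,0,0]},
    {"dp":[0,0,0],"rotation":[0,0,0]}
  ]
}}

```text
t: 5.05
eef_pos: [0.5262, -0.2028, 0.1208]
ee_rot: [-3.141, -0.0, -1.74]
force: [-0.4, -0.2, 0.9]
width: 0.0451
gripper_force: 0.0
```

>>> {"api": "carry_out", "payload": {
  "commands": [
    {"dp":[0,0,0.004],"rotation":[0,0,0]},
    {"dp":[0,0,0.004],"rotation":[0,0,0]},
    {"dp":[0,0,0.004],"rotation":[0,0,0]},
    {"dp":[0,0,0],"rotation":[0,0,0]}
  ]
}}

```text
t: 5.55
eef_pos: [0.526, -0.2033, 0.1088]
ee_rot: [-3.141, -0.0, -1.741]
force: [-0.8, 0.6, 4.2]
width: 0.0447
gripper_force: 2.4
```

>>> {"api": "carry_out", "payload": {
  "commands": [
    {"dp":[0,0,0.003],"rotation":[0,0,0]},
    {"dp":[0,0,0.003],"rotation":[0,0,0]},
    {"dp":[0,0,0],"rotation":[0,0,0]}
  ]
}}

```text
t: 5.92
eef_pos: [0.526, -0.2033, 0.1031]
ee_rot: [-3.141, -0.0, -1.741]
force: [-1.0, 1.6, 7.8]
width: 0.0447
gripper_force: 3.5
```

>>> {"api": "carry_out", "payload": {
  "commands": [
    {"dp":[0,0,0.0015],"rotation":[0,0,0]},
    {"dp":[0,0,0.001],"rotation":[0,0,0]},
    {"dp":[0,0,0],"rotation":[0,0,0]}
  ]
}}

```text
t: 6.3
eef_pos: [0.5261, -0.2034, 0.1012]
ee_rot: [-3.141, -0.0, -1.741]
force: [-2.0, 2.3, 9.9]
width: 0.0449
gripper_force: 5.0
```

>>> {"api": "carry_out", "payload": {
  "commands": [
    {"dp":[0,0,0.0007],"rotation":[0,0,0]},
    {"dp":[0,0,0],"rotation":[0,0,0]}
  ]
}}

```text
t: 6.55
eef_pos: [0.5261, -0.2034, 0.1011]
ee_rot: [-3.14, -0.0, -1.741]
force: [-2.7, 2.9, 14.2]
width: 0.0451
gripper_force: 7.6
```

>>> {"api": "carry_out", "payload": {
  "commands": [
    {"dp":[-0.004,0,0],"rotation":[0,0,0]},
    {"dp":[-0.004,0,0],"rotation":[0,0,0]},
    {"dp":[-0.004,0,0],"rotation":[0,0,0]},
    {"dp":[-0.004,0,0],"rotation":[0,0,0]},
    {"dp":[0,0,0],"rotation":[0,0,0]}
  ]
}}

```text
t: 7.18
eef_pos: [0.5294, -0.1892, 0.1013]
ee_rot: [-3.139, -0.002, -1.74]
force: [-1.3, -7.5, 10.6]
width: 0.0451
gripper_force: 5.9
```

>>> {"api": "carry_out", "payload": {
  "commands": [
    {"dp":[-0.004,0,0.0004],"rotation":[0,0,0]},
    {"dp":[-0.005,0,0],"rotation":[0,0,0]},
    {"dp":[-0.005,0,0.0002],"rotation":[0,0,0]},
    {"dp":[-0.005,0,0],"rotation":[0,0,0]},
    {"dp":[0,0,0],"rotation":[0,0,0]}
  ]
}}

```text
t: 7.8
eef_pos: [0.5326, -0.1709, 0.1012]
ee_rot: [-3.139, -0.003, -1.739]
force: [-3.2, -10.2, 15.6]
width: 0.0452
gripper_force: 8.1
```

>>> {"api": "carry_out", "payload": {
  "commands": [
    {"dp":[-0.004,0,0],"rotation":[0,0,0]},
    {"dp":[-0.004,0,0],"rotation":[0,0,0]},
    {"dp":[-0.004,0,0],"rotation":[0,0,0]},
    {"dp":[0,0,0],"rotation":[0,0,0]}
  ]
}}

```text
t: 8.3
eef_pos: [0.5346, -0.1593, 0.1012]
ee_rot: [-3.139, -0.003, -1.74]
force: [-2.4, -11.3, 15.3]
width: 0.0449
gripper_force: 8.2
```

>>> {"api": "carry_out", "payload": {
  "commands": [
    {"dp":[-0.003,0,0],"rotation":[0,0,0]},
    {"dp":[-0.003,0,0],"rotation":[0,0,0]},
    {"dp":[-0.002,0,0],"rotation":[0,0,0]},
    {"dp":[0,0,0],"rotation":[0,0,0]}
  ]
}}

```text
t: 8.8
eef_pos: [0.5359, -0.1515, 0.1012]
ee_rot: [-3.139, -0.003, -1.74]
force: [-3.4, -13.2, 16.7]
width: 0.0447
gripper_force: 8.2
```

>>> {"api": "carry_out", "payload": {
  "commands": [
    {"dp":[-0.002,0,0],"rotation":[0,0,0]},
    {"dp":[-0.001,0,0],"rotation":[0,0,0]},
    {"dp":[0,0,0],"rotation":[0,0,0]}
  ]
}}

```text
t: 9.18
eef_pos: [0.5364, -0.1486, 0.1012]
ee_rot: [-3.139, -0.003, -1.74]
force: [-2.5, -13.1, 15.8]
width: 0.0448
gripper_force: 8.3
```

>>> {"api": "carry_out", "payload": {
  "commands": [
    {"dp":[-0.0015,0,0],"rotation":[0,0,0]},
    {"dp":[-0.0015,0,0],"rotation":[0,0,0]},
    {"dp":[0,0,0],"rotation":[0,0,0]}
  ]
}}

```text
t: 9.55
eef_pos: [0.5365, -0.1478, 0.1012]
ee_rot: [-3.14, -0.006, -1.742]
force: [-2.5, -28.0, 14.3]
width: 0.0449
gripper_force: 15.6
```

End stop reached (28 N). Ease back slightly, then lift off.

>>> {"api": "carry_out", "payload": {
  "commands": [
    {"dp":[0.002,0,0],"rotation":[0,0,0]},
    {"dp":[0.004,0,0],"rotation":[0,0,0]},
    {"dp":[0,0,-0.006],"rotation":[0,0,0]},
    {"dp":[0,0,-0.015],"rotation":[0,0,0]},
    {"dp":[0,0,-0.04],"rotation":[0,0,0]},
    {"dp":[0,0,-0.04],"rotation":[0,0,0]},
    {"dp":[0.03,0,-0.03],"rotation":[0,0,0]},
    {"dp":[0.03,0,0],"rotation":[0,0,0]}
  ]
}}

```text
t: 10.55
eef_pos: [0.5256, -0.2089, 0.2331]
ee_rot: [-3.137, 0.0, -1.74]
force: [0.5, -0.1, -1.1]
width: 0.0448
gripper_force: 0.0
```

```bash
python3 w.py 2
```

```text
bar 1817 ((0.5007914304733276, -0.17144717276096344), (0.115171879529953, 0.02618546225130558), 80.01217651367188) 0.08588716563319254
lug 98 [ 0.56686392 -0.1358479   0.10397138] ((0.5667741894721985, -0.13576607406139374), (0.00543515058234334, 0.025310581550002098), 81.12489318847656)
[ 0.5256405  -0.20889978  0.23305225] [-3.13716543e+00  9.99118844e-06 -1.74000180e+00] 10.55
catch_bar 0.86 [206.2, 286.9] [ 0.50092663 -0.1858453   0.0857339 ]
bolt_lug 0.63 [235.5, 235.5] [ 0.5654663  -0.15126256  0.06401044]
```

View pics/w2.png

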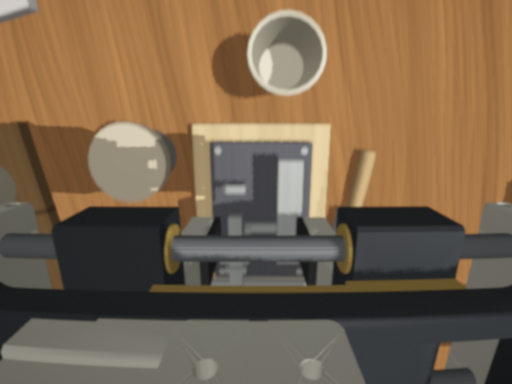

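```bash
python3 -c "
from station import arm; print(arm.job_done())"
```

```text
the job is handed in; nothing more can be done
None
```

The bolt is pushed home to its end stop, the catch bar was held down throughout and has sprung back up to its full 86 mm. I avoided the pots and tools but did not re-check their positions, and the job is handed in with no verdict returned.

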